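Mount the eared setting die and lock its collar

ROBOT

A 6-joint arm with a two-finger parallel gripper is mounted at the origin on the work surface. World frame = base frame: x ahead of the robot, y to its left, z up, the work surface at z = 0. Lengths are in mm, angles in rad, forces in N, time in s.
With the tool pointing down it reaches from about 375 to 975 mm from the base axis. Payload 3.8 kg.
Tool frame: the origin (TCP) lies at the very end of the fingers, on their centre line; the grasp point (between the pads) lies 19 mm behind it; z points along the fingers, y is the line along which they close (so a half turn about z gives the same grasp; the last joint's range is limited). The gripper opens to 88 mm and grips with 3 to 60 N. Pads are 18 mm wide; open, the fingers measure 123 mm over their backs; the gripper's body (75 mm by 187 mm) begins 45 mm behind the grasp point.
Start: joints at [-1.245, 0.264, 1.604, -0, 1.274, -0.037], TCP at [239.547, -631.059, 238.706] pointing down, gripper open.
Joint ranges: [-2.63, 2.63], [-0.94, 2.18], [0.31, 2.57], [-1.31, 4.45], [0, 2.66], [-2.55, 2.55]. Speed limits (rad/s): [2.57, 2.57, 3.14, 3.14, 3.14, 3.14].

INTERFACE

Orientations are given as a unit quaternion [w, x, y, z].
In Python, from cell import telemetry, cams, ctrl gives the robot as it stands.
- The arm moves only by the tool move_arm, never from a script. Its argument "deltas" is a list of rows, each an object with "slide": the shift along the world's x, y, z in mm, a list of three; "turn": the turn, a rotation vector about the world's x, y, z in degrees, a list of three. A call has 1 to 5 rows; each row is the pose to reach, as a shift and turn from the pose commanded when the call began; what a row does not reach only later rows make up. A row lasts 1/8 s, in which the tool goes at most 62.5 mm and 10.7 degrees, less where a joint would pass 70% of its speed; a pose out of reach is approached as far as the arm can. A call with a gripper value outside its range is refused whole. "claw" is the finger opening in mm, from 0 to 88.1, set as the call begins (left out, the last holds). The fingers move at their own pace and stop on an object; "force" is the grip in N (left out, the last holds). Time passes only in rows, so rows that repeat a pose let the fingers close. It gives the time, the measured TCP pose, the force, the opening and the grip force at its end, in the units of the state.
- telemetry.sense(): the state, without advancing time (a new reading comes with each control period).
- cams.read_camera(name): name is "side" or "top" or "wrist"; returns the picture (480x640x3 uint8, red, green, blue); there is no depth.
- cams.calibration(name): a dict with "mtx" (3x3 intrinsics, pixels), "camera_from_world" (4x4, takes a point from world to camera coordinates). Camera axes: x right, y up, looking along -z (the intrinsics and any distortion apply to the point x, -y, -z); pixel columns grow to the right and rows downward; lengths in mm; the calibration is good to about 2 mm. A picture is of the moment at which its call begins: read the wrist's pose just before it. calibration takes no time and is no camera call; for the wrist camera it gives the pose at the moment of the call.
- ctrl.job_done(): hands the job in; it is judged then, once.
The state is a dict: "time_s": time; "joint_pos": joint angles; "joint_velocities": joint speeds; "joint_torque": joint torques, N m; "eef_pos": TCP position; "tool_rot": TCP orientation; "contact_force": force on the tool from outside, world axes, zero at the start; "moment": the same for the moment, N m; "opening": opening from 0.0 (shut) to 1.0 (fully open); "grasp_force": force on a finger pad.
Only numpy, scipy, OpenCV 4.12 (cv2) and the standard library are available. Lean on these libraries where they do the work, as an engineer would, in place of code of your own. Each camera call takes 0.05 s, during which the arm holds its last target. There are 200 camera calls.

TASK

Take the setting die with the long two-eared flange out of the wooden rack and stand it upright in the slot of the round die holder, fully home with its flange flat on the block. Then swing the collar by its knobbed lever until the lever's nose points at the tall flat locked mark, so the claws cover the die's ears, and let go. Leave the other two dies in their slots and the glass jar where it stands.

Things in the scene. Friction and masses are not known exactly. Their poses are not given: they have to be found in the camera images.
- die: bare steel die, 74 mm tall, 0.14-0.28 kg. From below: shank 20 (x) x 12 (y) x 24 mm; flange 44 (x) x 20 (y) x 6 mm, its ends are the two ears; round stem 18 mm across, 44 mm tall, to grip. Origin: centre of the shank's underside; z up the stem, x along the ears (a half turn makes no difference). Starts upright in any one of the rack's slots, flange on the rack's top, origin 12 mm above the table
- die_top (a point): centre of the top end of that die's stem, 74 mm above its origin
- die_round: steel die of the same build and size as die (same shank, stem and heights; origin at the centre of the shank's underside) but with a round flange 34 mm in diameter instead of the oblong one; a bystander that stands in another slot of the rack
- die_square: steel die of the same build and size as die (same shank, stem and heights; origin at the centre of the shank's underside) but with a square flange 28 x 28 mm instead of the oblong one; a bystander that stands in another slot of the rack
- rack: fixed wooden rack block 62 (x) x 190 (y) x 36 mm; origin: centre of its underside. Three slots 23 (x) x 15 (y) mm, 60 mm apart along its y, each holding one die
- stand: fixed dark steel die holder: round foot 200 mm in diameter and 8 mm thick, on it a square block 70 mm wide whose top is 36 mm above the table. Origin: centre of the foot's underside; z up; its x axis is the long direction of the slot
- stand_slot (a point): centre of the slot's mouth on the block's top, 36 mm above the table. Slot 22.4 mm along the holder's x, 14.4 mm along its y, deeper than the shank, with a 1.5 mm chamfer. With the die fully home its flange rests on the block's top: die origin 24 mm below this point, stem top 86 mm above the table
- collar (a joint): angle (rad) of the steel lock collar, a captive ring turning about the vertical axis through the slot's centre; grows counterclockwise seen from above. 0: lever at the open mark (low round pin); 1.50: at the locked mark; stops at -0.05 and 1.9, past the mark. Starts at 0 to 0.4. The lever points at -1.10 + this value from the holder's x axis. Stays where left; friction 0.12 N m (2 N at the knob)
- collar_knob (a point): centre of the top of the round upright knob on the collar's lever: 16 mm in diameter, 38 mm tall, top 86.5 mm and foot 48.5 mm above the table, 70 mm from the collar's axis. Pinch it from above and carry it round the arc
- collar_claw (a point): tip of one of the collar's two inward claws (they face each other), 16 mm from the axis; claws are 14 mm wide, 44.5 to 50.5 mm above the table. The ring is 76 mm outside, 54 mm inside, same top. From joint 0 to 0.4 the claws stand beside the slot and the die passes between them from above; towards 1.50 they swing over its ears, 2.5 mm above them
- locked_mark (a point): top of the locked mark, a flat upright aluminium plate 5 mm thick, 13 mm long (radially) and 47 mm tall on the holder's foot, its middle 93 mm from the collar's axis; the lever's thin nose ends 8.5 mm short of this point and points at it when locked
- jar: glass jar with black lid, 52 mm in diameter, 70 mm tall, standing between and beyond the rack and the holder; a bystander. Origin: centre of its underside
Mind the look-alikes: they are no part of the job. What is shaped like the die but black or orange is not meant.

How it is judged (in metres and radians):
On the way, in this order (a step that is already met when the one before it is completed fails the run):
1. the eared die stands fully home in the holder's slot while the collar is still open (horizontal distance between die and stand_slot below 0.003 m and z of die in the frame of stand between 0.008 and 0.0145 m and angle between die's own z axis and vertical below 0.08 rad and angle between the x axis of die and the x axis of stand, either way round below 0.25 rad and value of joint collar below 0.6 rad), for 0.2 s.
2. the collar is at its locked mark with the die home (horizontal distance between die and stand_slot below 0.003 m and z of die in the frame of stand between 0.008 and 0.0145 m and angle between die's own z axis and vertical below 0.08 rad and angle between the x axis of die and the x axis of stand, either way round below 0.25 rad and value of joint collar between 1.41 and 1.59 rad), for 0.2 s.
At the end, for the whole second after the job is handed in: The eared die stands upright (within 0.08 rad) and fully home in the holder's slot: within 3 mm of its centre, flange within 2.5 mm of the block's top, ears within 0.25 rad of the slot's direction; the collar rests within 0.09 rad of the locked mark (joint 1.41 to 1.59); die and collar are still (all of step 2 and velocity of joint collar between -0.05 and 0.05 rad/s and linear speed of die below 0.02 m/s); the robot touches nothing.
It fails at once if the round-flanged die is knocked or taken from its slot (distance of die_round from where it was at the start of the episode above 0.015 m or angle between die_round's own z axis and vertical above 0.35 rad).
It fails at once if the square-flanged die is knocked or taken from its slot (distance of die_square from where it was at the start of the episode above 0.015 m or angle between die_square's own z axis and vertical above 0.35 rad).
It fails at once if the jar is shoved more than 30 mm or tipped (distance of jar from where it was at the start of the episode above 0.03 m or angle between jar's own z axis and vertical above 0.35 rad).
It also fails if it takes over 58 s, if anything falls off the work surface, if the arm or the gripper's body presses on something with over 40 N, if the wrist force passes 120 N, or if a joint passes its speed limit or range.

## Working session

There is one attempt and no reset: what is moved stays moved. The work goes in short steps, Python scripts to look and compute and a tool call to move; the robot and the scene stay as the last step left them, time stands still between calls to the robot, and variables do not carry over. Pictures are saved under pics/ and viewed, at most 10 in all, crops included, and the job is handed in when it is done.

Besides the shell and the picture viewer there is one more tool, called after ">>>" by a JSON object that holds its "op" and its "data". move_arm: Moves the arm, as the interface text tells. Its arguments: {"type":"object","properties":{"deltas":{"type":"array"},"claw":{"type":"number"},"force":{"type":"number"}},"required":["deltas"]}

```bash
mkdir -p pics
python3 - <<'E'
from cell import telemetry,cams
import cv2,numpy as np
s=telemetry.sense();print(s)
for n in ["top","side"]:
    im=cams.read_camera(n);cv2.imwrite(f"pics/{n}0.png",im[:,:,::-1])
    c=cams.calibration(n);print(n,c)
E
```

```text
{'time_s': 0.0, 'joint_pos': array([-1.24492266e+00,  2.64704378e-01,  1.60538940e+00,  4.38512091e-06,
        1.27370677e+00, -3.68926727e-02]), 'joint_velocities': array([ 0.00128533,  0.00029252, -0.00085619,  0.0019151 , -0.00021896,
        0.00159964]), 'joint_torque': array([-1.78588616e-03, -5.02117646e+01, -3.56874919e+01,  7.29343481e-02,
        2.92844995e-02, -1.62882834e-04]), 'eef_pos': array([ 239.30416264, -630.38245659,  237.41256777]), 'tool_rot': array([-1.09274571e-03,  9.83594640e-01,  1.80389480e-01, -1.56881546e-04]), 'contact_force': array([-0.00565934,  0.20196099, -0.48003262]), 'moment': array([-0.00927697, -0.02674788, -0.02743   ]), 'grasp_force': 0.0, 'opening': 0.9994977004546315}
top {'mtx': array([[481.07176393,   0.        , 322.79901755],
       [  0.        , 481.07176393, 237.03461496],
       [  0.        ,   0.        ,   1.        ]]), 'camera_from_world': array([[-1.17032088e-02, -9.99886259e-01, -9.51331554e-03,
         3.60263314e+01],
       [ 9.88680944e-01, -1.29941684e-02,  1.49469536e-01,
        -5.71161945e+02],
       [-1.49576153e-01, -7.65636059e-03,  9.88720564e-01,
        -9.35987785e+02],
       [ 0.00000000e+00,  0.00000000e+00,  0.00000000e+00,
         1.00000000e+00]])}
side {'mtx': array([[574.58310215,   0.        , 319.14377193],
       [  0.        , 574.58310215, 233.7730719 ],
       [  0.        ,   0.        ,   1.        ]]), 'camera_from_world': array([[-6.72592570e-01, -7.39815388e-01,  1.71004835e-02,
         3.98511755e+02],
       [ 5.32681131e-01, -4.67980069e-01,  7.05156343e-01,
        -3.48246794e+02],
       [-5.13682828e-01,  4.83392022e-01,  7.08845614e-01,
        -8.06577295e+02],
       [ 0.00000000e+00,  0.00000000e+00,  0.00000000e+00,
         1.00000000e+00]])}
```

View pics/top0.png

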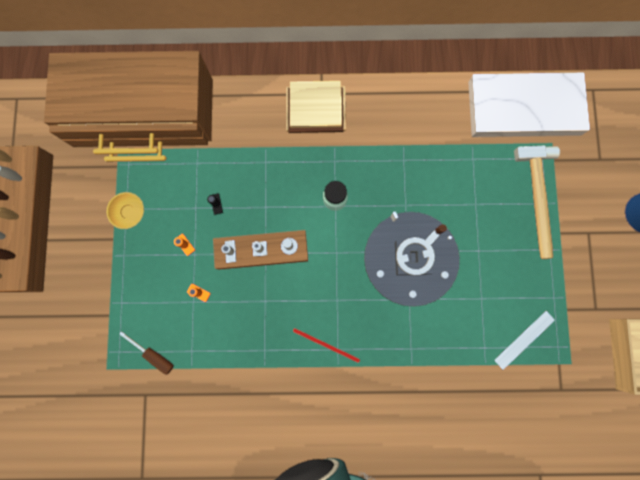

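View pics/side0.png

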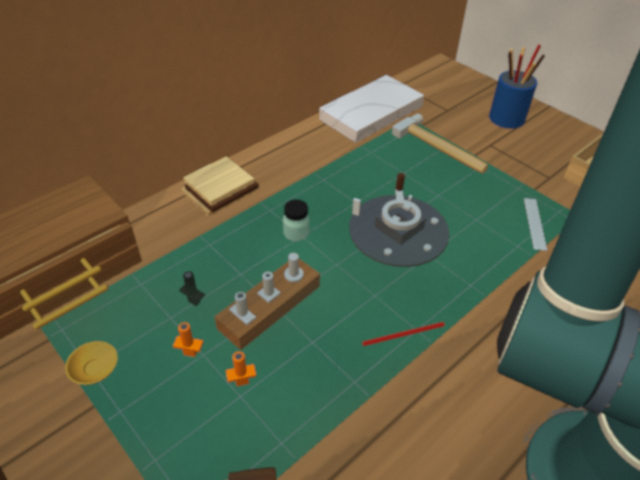

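Candidates (top view): rack dies at (229,250), (260,248), (289,245). Orange ones at (184,243), (198,293) and the black one at (216,203) are look-alikes. (229,250) appears to have the oblong flange, so I'm enlarging to confirm.

```bash
cat > h.py <<'E'
import numpy as np,cv2
from cell import telemetry,cams,ctrl
def ray(n,u,v,z,c=None):
    c=c or cams.calibration(n);T=c["camera_from_world"];R=T[:3,:3];o=-R.T@T[:3,3]
    K=c["mtx"];d=R.T@np.array([(u-K[0,2])/K[0,0],-(v-K[1,2])/K[1,1],-1])
    return o+d*(z-o[2])/d[2]
def proj(n,p,c=None):
    c=c or cams.calibration(n);T=c["camera_from_world"];q=T[:3,:3]@np.array(p)+T[:3,3];K=c["mtx"]
    return K[0,0]*q[0]/-q[2]+K[0,2],K[1,1]*q[1]/q[2]+K[1,2]
E
python3 - <<'E'
from h import *
im=cv2.imread("pics/top0.png")
a=cv2.resize(im[225:275,205:315],(770,350)[:2],interpolation=cv2.INTER_CUBIC)
b=cv2.resize(im[205:305,355:465],(275,250),interpolation=cv2.INTER_CUBIC)
s=cv2.imread("pics/side0.png");d=cv2.resize(s[245:345,210:330],(300,250),interpolation=cv2.INTER_CUBIC)
o=np.zeros((600,770,3),np.uint8);o[:350]=a;o[350:,:275]=b;o[350:,280:580]=d
cv2.imwrite("pics/crop0.png",o)
for u,v,z in [(228,250,86),(259.5,247,86),(289,243,86),(410,257,8),(415,257,50),(440,230,86),(394,216,55)]: print(u,v,ray("top",u,v,z).round(1))
E
```

```text
228 250 [542.  212.9  86. ]
259.5 247 [547.1 151.7  86. ]
289 243 [554.2  94.4  86. ]
410 257 [ 532.2 -152.7    8. ]
415 257 [ 527.6 -155.5   50. ]
440 230 [ 575.9 -199.5   86. ]
394 216 [ 610.9 -115.5   55. ]
```

View pics/crop0.png

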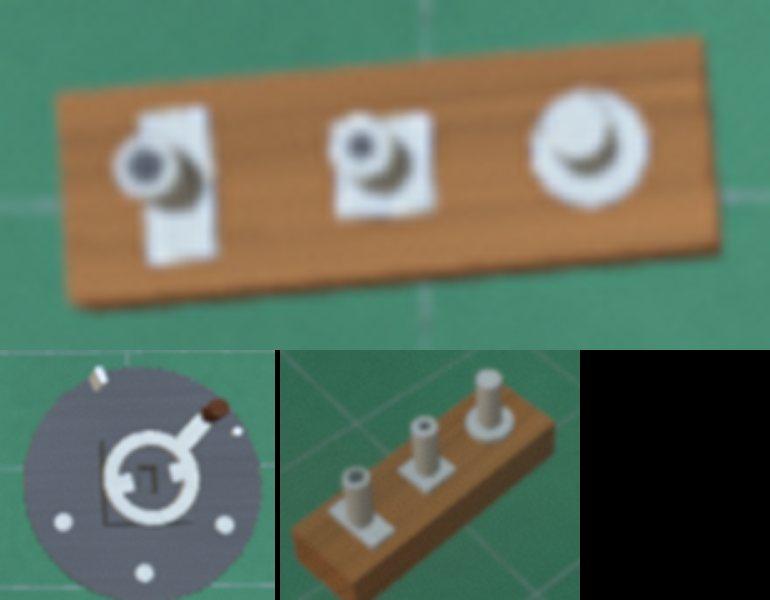

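The crop confirms it: left die (229,250) has the long two-eared flange, the middle one is square and the right one round. The holder's claws are open, the lever points at image (440,230), and the locked plate is at (394,216). Next I fly over the holder for a near look.

>>> {"op": "move_arm", "data": {"deltas": [{"slide": [30,50,5],"turn": [0,0,10]},{"slide": [60,105,10],"turn": [0,0,20]},{"slide": [90,158,15],"turn": [0,0,30]},{"slide": [120,210,20],"turn": [0,0,40]},{"slide": [150,262,25],"turn": [0,0,50]}]}}

```text
time_s: 0.72
eef_pos: [390.0, -367.1, 263.4]
tool_rot: [-0.0, 0.814, 0.581, 0.0]
contact_force: [0.1, -0.2, 1.0]
opening: 1.001
grasp_force: 0.0
```

>>> {"op": "move_arm", "data": {"deltas": [{"slide": [30,53,0],"turn": [0,0,10]},{"slide": [60,106,0],"turn": [0,0,20]},{"slide": [90,160,0],"turn": [0,0,25]},{"slide": [120,213,0],"turn": [0,0,25]},{"slide": [120,213,0],"turn": [0,0,25]}]}}

```text
time_s: 1.35
eef_pos: [510.8, -152.3, 263.2]
tool_rot: [-0.001, 0.668, 0.744, 0.0]
contact_force: [-0.5, 0.3, -0.3]
opening: 0.999
grasp_force: 0.0
```

Run:
```python
from h import *
s=telemetry.sense();print(s['time_s'],s['eef_pos'],s['tool_rot'],s['joint_pos'])
c=cams.calibration("wrist");np.save("c1.npy",c,allow_pickle=True)
im=cams.read_camera("wrist");cv2.imwrite("pics/w1.png",im[:,:,::-1])
print(c); print(proj("wrist",[527,-155,36],c),proj("wrist",[541,213,86],c))
```

```text
1.35 [ 510.75336191 -152.31646692  263.23135866] [-5.37037955e-04  6.68254302e-01  7.43932652e-01  3.30372321e-04] [-3.37211367e-01 -2.03822104e-02  1.87554078e+00  1.06548808e-03
  1.28717170e+00 -4.44586423e-01]
{'mtx': array([[364.76025396,   0.        , 317.554066  ],
       [  0.        , 364.76025396, 248.01929275],
       [  0.        ,   0.        ,   1.        ]]), 'camera_from_world': array([[ 9.94215613e-01,  1.07401174e-01, -5.50939434e-04,
        -4.90019292e+02],
       [-1.03950320e-01,  9.60955519e-01, -2.56434827e-01,
         2.40566870e+02],
       [-2.70119733e-02,  2.55008779e-01,  9.66561367e-01,
        -3.60611253e+02],
       [ 0.00000000e+00,  0.00000000e+00,  0.00000000e+00,
         1.00000000e+00]])}
(np.float64(334.1454481317246), np.float64(221.49155040403886)) (np.float64(425.977905804942), np.float64(-314.897525272355))
```

View pics/w1.png

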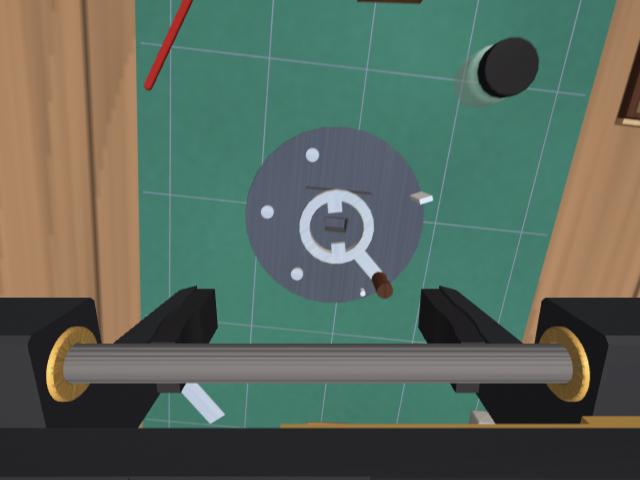

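Holder seen near: ring centre about (336,227), slot about (337,224), knob (383,288), locked plate (421,198). Measuring by rectifying.

```bash
cat >> h.py <<'E'
def rectify(im,n,c,x0,y0,half,z,s):
    """picture: col=+x, row=-y, s px/mm"""
    w=[(x0-half,y0+half),(x0+half,y0+half),(x0+half,y0-half),(x0-half,y0-half)]
    src=np.float32([proj(n,(a,b,z),c) for a,b in w]);N=2*half*s
    H=cv2.getPerspectiveTransform(src,np.float32([(0,0),(N,0),(N,N),(0,N)]))
    return cv2.warpPerspective(im,H,(N,N),flags=cv2.INTER_CUBIC)
E
python3 - <<'E'
from h import *
c=np.load("c1.npy",allow_pickle=True).item();im=cv2.imread("pics/w1.png")
def circ(mask,rmin,rmax,x0,y0,half,s,lab):
    cs,_=cv2.findContours(mask,cv2.RETR_EXTERNAL,cv2.CHAIN_APPROX_NONE)
    p=max(cs,key=cv2.contourArea)[:,0,:].astype(float)
    for _ in range(8):
        A=np.c_[2*p,np.ones(len(p))];x=np.linalg.lstsq(A,(p**2).sum(1),rcond=None)[0]
        r=np.sqrt(x[2]+x[0]**2+x[1]**2);e=np.abs(np.hypot(*(p-x[:2]).T)-r)
        p=p[e<max(np.percentile(e,85),1.0)]
    print(lab,x0-half+(x[0]+.5)/s,y0+half-(x[1]+.5)/s,"r",r/s,len(p))
X,Y=527,-155
f=rectify(im,"wrist",c,X,Y,120,8,3);h=cv2.cvtColor(f,cv2.COLOR_BGR2HSV)
m=((h[:,:,1]<95)|(h[:,:,2]>190)).astype(np.uint8)*255
m=cv2.morphologyEx(m,cv2.MORPH_OPEN,np.ones((9,9)));circ(m,0,0,X,Y,120,3,"foot")
r=rectify(im,"wrist",c,X,Y,60,50.5,5);h=cv2.cvtColor(r,cv2.COLOR_BGR2HSV)
m=((h[:,:,2]>170)&(h[:,:,1]<60)).astype(np.uint8)*255
m=cv2.morphologyEx(m,cv2.MORPH_OPEN,np.ones((9,9)));circ(m,0,0,X,Y,60,5,"ring")
b=rectify(im,"wrist",c,X,Y,50,36,4);k=rectify(im,"wrist",c,X,Y,100,55,2)
cv2.imwrite("pics/r1.png",np.hstack([b,k]))
for u,v,z in [(383,285,86.5),(421.5,197,55)]:print(ray("wrist",u,v,z,c))
E
```

```text
foot 528.8836377037717 -158.47092002137742 r 99.55408483560166 1291
ring 529.1640120804387 -158.29837046341595 r 37.387898885482585 580
[ 576.70616253 -201.15397817   86.5       ]
[ 607.17915058 -118.44904386   55.        ]
```

View pics/r1.png

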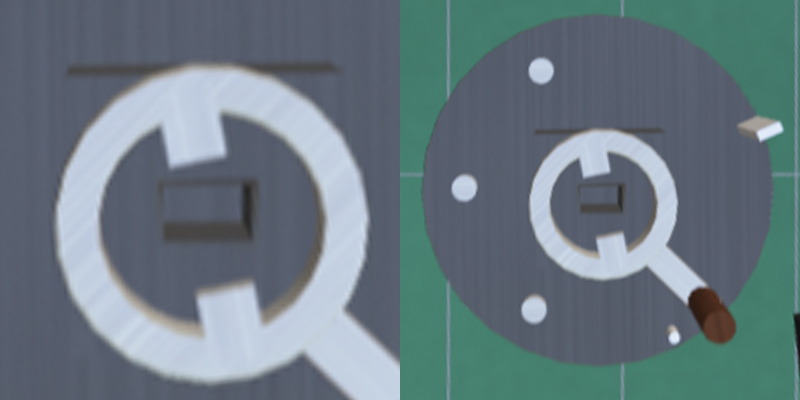

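>>> {"op": "move_arm", "data": {"deltas": [{"slide": [0,50,0],"turn": [0,0,0]},{"slide": [5,110,0],"turn": [0,0,0]},{"slide": [10,170,0],"turn": [0,0,0]},{"slide": [20,230,0],"turn": [0,0,0]},{"slide": [25,270,0],"turn": [0,0,0]}]}}

```text
time_s: 2.02
eef_pos: [534.6, 114.5, 263.5]
tool_rot: [0.0, 0.671, 0.742, -0.0]
contact_force: [-0.3, -0.4, -0.5]
opening: 0.997
grasp_force: 0.0
```

>>> {"op": "move_arm", "data": {"deltas": [{"slide": [0,15,0],"turn": [0,0,0]},{"slide": [0,15,0],"turn": [0,0,0]}]}}

```text
time_s: 2.28
eef_pos: [534.4, 128.1, 263.3]
tool_rot: [0.0, 0.67, 0.742, -0.001]
contact_force: [-0.1, 0.1, 0.5]
opening: 0.998
grasp_force: 0.0
```

Run:
```python
from h import *
s=telemetry.sense();print(s['time_s'],s['eef_pos'],s['tool_rot'])
c=cams.calibration("wrist");np.save("c2.npy",c,allow_pickle=True)
im=cams.read_camera("wrist")[:,:,::-1].copy();cv2.imwrite("pics/w2.png",im)
p=[ray("top",226,248.3,86),ray("top",230.4,251.4,42)];print(p,proj("wrist",p[0],c))
a=rectify(im,"wrist",c,541,213,40,86,5);b=rectify(im,"wrist",c,541,213,40,42,5)
cv2.imwrite("pics/r2.png",np.hstack([a,b]))
```

```text
2.275 [534.38975442 128.07828213 263.34590456] [ 3.64098791e-05  6.70457193e-01  7.41947964e-01 -6.07307978e-04]
[array([545.42228032, 216.82504077,  86.        ]), array([544.67760693, 217.0425875 ,  42.        ])] (np.float64(343.00436587383996), np.float64(125.0879948302845))
```

View pics/r2.png

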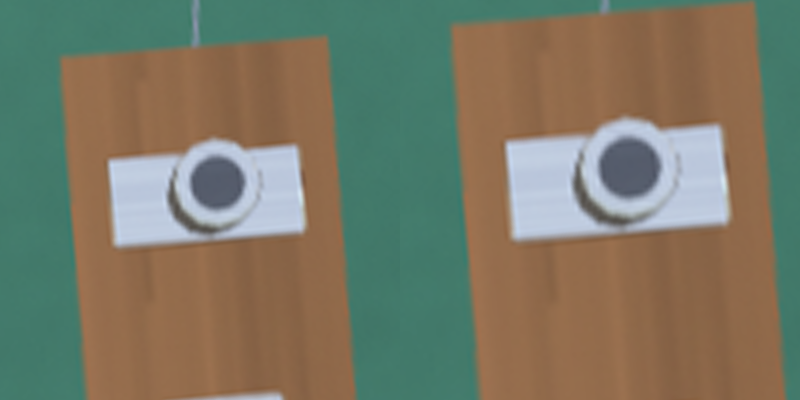

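Die stem top and flange centre both come out at (544.4, 216.6), yaw ≈ 0.077. Slot centre ≈ (529.1, −158.2), holder yaw ≈ 0–0.05, collar ≈ 0.35. Going over the die and down.

>>> {"op": "move_arm", "data": {"deltas": [{"slide": [3,30,-20],"turn": [0,0,0]},{"slide": [7,65,-60],"turn": [0,0,0]},{"slide": [10,88.5,-100],"turn": [0,0,-1]},{"slide": [10,88.5,-140],"turn": [0,0,-1]},{"slide": [10,88.5,-140],"turn": [0,0,-1]}]}}

```text
time_s: 2.95
eef_pos: [541.7, 214.6, 119.9]
tool_rot: [-0.002, 0.678, 0.735, -0.004]
contact_force: [-0.3, 0.5, 0.2]
opening: 0.998
grasp_force: 0.0
```

>>> {"op": "move_arm", "data": {"deltas": [{"slide": [0,0,-20],"turn": [0,0,0]},{"slide": [0,0,-45],"turn": [0,0,0]},{"slide": [0,0,-65],"turn": [0,0,0]},{"slide": [0,0,-65],"turn": [0,0,0]}]}}

```text
time_s: 3.45
eef_pos: [543.6, 216.6, 57.4]
tool_rot: [-0.001, 0.677, 0.736, -0.001]
contact_force: [-0.1, 0.0, 0.5]
opening: 0.998
grasp_force: 0.0
```

>>> {"op": "move_arm", "data": {"deltas": [{"slide": [0,0,0],"turn": [0,0,0]},{"slide": [0,0,0],"turn": [0,0,0]},{"slide": [0,0,0],"turn": [0,0,0]},{"slide": [0,0,0],"turn": [0,0,0]},{"slide": [0,0,0],"turn": [0,0,0]}], "claw": 10, "force": 20}}

```text
time_s: 4.08
eef_pos: [544.6, 217.5, 58.9]
tool_rot: [0.0, 0.677, 0.736, 0.0]
contact_force: [-1.3, -0.4, -0.1]
opening: 0.457
grasp_force: 0.0
```

>>> {"op": "move_arm", "data": {"deltas": [{"slide": [0,0,0],"turn": [0,0,0]},{"slide": [0,0,0],"turn": [0,0,0]},{"slide": [0,0,0],"turn": [0,0,0]},{"slide": [0,0,0],"turn": [0,0,0]},{"slide": [0,0,0],"turn": [0,0,0]}]}}

```text
time_s: 4.7
eef_pos: [544.8, 217.5, 58.8]
tool_rot: [0.0, 0.677, 0.736, 0.0]
contact_force: [2.1, -0.7, -0.3]
opening: 0.193
grasp_force: 20.0
```

>>> {"op": "move_arm", "data": {"deltas": [{"slide": [0,0,15],"turn": [0,0,0]},{"slide": [0,0,40],"turn": [0,0,0]},{"slide": [0,0,70],"turn": [0,0,0]},{"slide": [0,0,100],"turn": [0,0,0]},{"slide": [0,0,110],"turn": [0,0,0]}]}}

```text
time_s: 5.32
eef_pos: [545.3, 217.8, 171.5]
tool_rot: [0.001, 0.677, 0.736, 0.001]
contact_force: [0.4, 0.1, -2.9]
opening: 0.193
grasp_force: 20.0
```

>>> {"op": "move_arm", "data": {"deltas": [{"slide": [-1,-40,0],"turn": [0,0,0]},{"slide": [-3,-90,0],"turn": [0,0,0]},{"slide": [-6,-140,0],"turn": [0,0,-1]},{"slide": [-8,-190,0],"turn": [0,0,-2]},{"slide": [-10,-240,0],"turn": [0,0,-3]}]}}

```text
time_s: 5.95
eef_pos: [533.2, -23.9, 167.8]
tool_rot: [-0.001, 0.696, 0.718, -0.001]
contact_force: [0.7, -0.5, -1.9]
opening: 0.196
grasp_force: 20.0
```

>>> {"op": "move_arm", "data": {"deltas": [{"slide": [-2,-50,-10],"turn": [0,0,0]},{"slide": [-4,-90,-30],"turn": [0,0,0]},{"slide": [-5,-120,-50],"turn": [0,0,0]},{"slide": [-5,-134.5,-65],"turn": [0,0,0]},{"slide": [-5,-134.5,-65],"turn": [0,0,0]}]}}

```text
time_s: 6.58
eef_pos: [527.9, -156.8, 101.8]
tool_rot: [-0.002, 0.697, 0.718, -0.001]
contact_force: [0.5, -0.1, -2.3]
opening: 0.199
grasp_force: 20.0
```

>>> {"op": "move_arm", "data": {"deltas": [{"slide": [0,0,0],"turn": [0,0,0]},{"slide": [0,0,0],"turn": [0,0,0]}]}}

```text
time_s: 6.82
eef_pos: [530.3, -156.2, 104.7]
tool_rot: [0.001, 0.695, 0.719, 0.0]
contact_force: [0.2, 0.0, -2.9]
opening: 0.199
grasp_force: 20.0
```

Run:
```python
from h import *
s=telemetry.sense();print(s['time_s'],s['eef_pos'],s['tool_rot'],s['opening'],s['grasp_force'])
c=cams.calibration("wrist");np.save("c3.npy",c,allow_pickle=True)
w=cams.read_camera("wrist")[:,:,::-1].copy()
t=cams.read_camera("top")[:,:,::-1];sd=cams.read_camera("side")[:,:,::-1]
u,v=map(int,proj("side",[529,-158,80]));ut,vt=map(int,proj("top",[529,-158,80]))
print(u,v,ut,vt)
o=np.hstack([cv2.resize(w,(520,390)),cv2.resize(sd[v-50:v+50,u-36:u+36],(280,390))])
cv2.imwrite("pics/w3.png",w);cv2.imwrite("pics/s3.png",sd);cv2.imwrite("pics/o3.png",o)
```

```text
6.825 [ 530.33798247 -156.17093032  104.65899532] [6.00152297e-04 6.95487578e-01 7.18537750e-01 4.13069351e-04] 0.1986910315529342 19.996434599161148
403 200 419 254
```

View pics/o3.png

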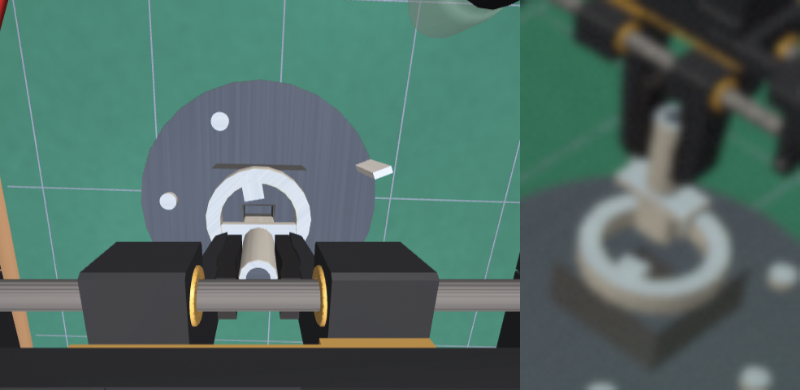

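The die is held upright with its ears roughly along the slot; stem top at wrist pixel ≈ (318,336). Fine check of the offset before lowering.

Run:
```python
from h import *
c=np.load("c3.npy",allow_pickle=True).item();im=cv2.imread("pics/w3.png")
X,Y=529,-158
def fit(p):
    for _ in range(10):
        A=np.c_[2*p,np.ones(len(p))];x=np.linalg.lstsq(A,(p**2).sum(1),rcond=None)[0]
        r=np.sqrt(x[2]+x[0]**2+x[1]**2);e=np.abs(np.hypot(*(p-x[:2]).T)-r);p=p[e<max(np.percentile(e,90),1.)]
    return x[0],x[1],r
# foot, upper half only
f=rectify(im,"wrist",c,X,Y,120,8,3);h=cv2.cvtColor(f,cv2.COLOR_BGR2HSV)
m=(h[:,:,1]<95).astype(np.uint8)*255;m=cv2.morphologyEx(m,cv2.MORPH_OPEN,np.ones((9,9)))
cs,_=cv2.findContours(m,cv2.RETR_EXTERNAL,cv2.CHAIN_APPROX_NONE);p=np.vstack(cs)[:,0,:].astype(float)
d=np.hypot(*(p-360).T);p=p[(d>285)&(d<315)&(p[:,1]<340)]
x=fit(p);print("foot",X-120+x[0]/3,Y+120-x[1]/3,x[2]/3,len(p))
f=rectify(im,"wrist",c,X,Y,60,50.5,5);h=cv2.cvtColor(f,cv2.COLOR_BGR2HSV)
m=((h[:,:,2]>150)&(h[:,:,1]<60)).astype(np.uint8)*255
cs,_=cv2.findContours(m,cv2.RETR_EXTERNAL,cv2.CHAIN_APPROX_NONE);p=np.vstack(cs)[:,0,:].astype(float)
d=np.hypot(*(p-300).T);p=p[(d>175)&(d<205)&(p[:,1]<280)]
x=fit(p);print("ring",X-60+x[0]/5,Y+60-x[1]/5,x[2]/5,len(p))
T=telemetry.sense()['eef_pos'];zt=T[2]+27.2
f=rectify(im,"wrist",c,T[0],T[1],20,zt,10)
f2=rectify(im,"wrist",c,T[0],T[1],30,zt-44,6)
g=rectify(im,"wrist",c,X,Y,20,36,10)
cv2.imwrite("pics/r3.png",np.hstack([f,f2,g])[:,:]); 
o=cv2.resize(np.hstack([f,f2]),(800,420));cv2.imwrite("pics/r3.png",o)
```

```text
foot 529.187155002086 -157.48271986714866 99.22830204646176 798
ring 529.2373368685322 -155.7080598528324 36.91863984399367 510Traceback (most recent call last):
  File "<stdin>", line 24, in <module>
    return _nx.concatenate(arrs, 1, dtype=dtype, casting=casting)
           ~~~~~~~~~~~~~~~^^^^^^^^^^^^^^^^^^^^^^^^^^^^^^^^^^^^^^^
ValueError: all the input array dimensions except for the concatenation axis must match exactly, but along dimension 0, the array at index 0 has size 400 and the array at index 1 has size 360
```

Run:
```python
from h import *
c=np.load("c3.npy",allow_pickle=True).item();im=cv2.imread("pics/w3.png")
T=telemetry.sense()['eef_pos'];print(T);zt=T[2]+27.2
f=rectify(im,"wrist",c,530,-157,20,zt,10)
f2=rectify(im,"wrist",c,530,-157,40,zt-44,5)
cv2.imwrite("pics/r3.png",np.hstack([f,f2]))
```

```text
[ 530.13333742 -156.47579386  104.46837907]
```

View pics/r3.png

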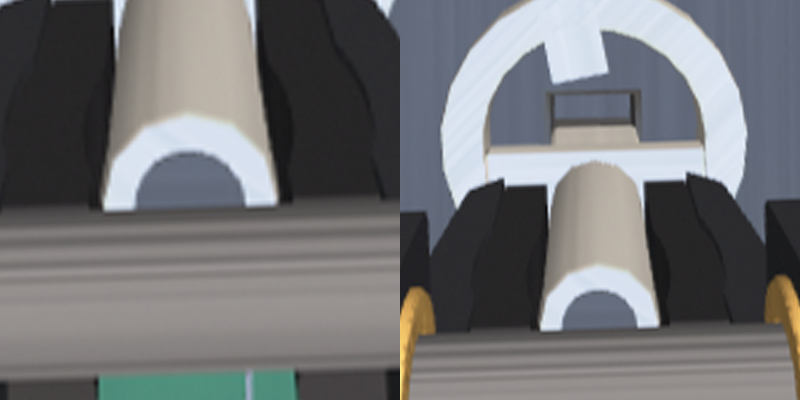

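Die axis ≈ (529.0, −157.3), slot ≈ (529.2, −158.1): shift −0.8 in y and lower gently.

>>> {"op": "move_arm", "data": {"deltas": [{"slide": [0,-0.8,-6],"turn": [0,0,0]},{"slide": [0,-0.8,-14],"turn": [0,0,0]},{"slide": [0,-0.8,-20],"turn": [0,0,0]},{"slide": [0,-0.8,-24],"turn": [0,0,0]},{"slide": [0,-0.8,-27],"turn": [0,0,0]}]}}

```text
time_s: 7.6
eef_pos: [529.3, -157.8, 76.2]
tool_rot: [-0.0, 0.696, 0.718, -0.0]
contact_force: [-0.3, 0.6, -2.4]
opening: 0.198
grasp_force: 20.0
```

>>> {"op": "move_arm", "data": {"deltas": [{"slide": [0,0,-4],"turn": [0,0,0]},{"slide": [0,0,-8],"turn": [0,0,0]},{"slide": [0,0,-12],"turn": [0,0,0]},{"slide": [0,0,-16],"turn": [0,0,0]},{"slide": [0,0,-16],"turn": [0,0,0]}]}}

```text
time_s: 8.22
eef_pos: [529.3, -157.8, 60.3]
tool_rot: [-0.0, 0.696, 0.718, -0.0]
contact_force: [0.8, -0.3, -2.6]
opening: 0.2
grasp_force: 20.0
```

>>> {"op": "move_arm", "data": {"deltas": [{"slide": [0,0,-1],"turn": [0,0,0]},{"slide": [0,0,-1.5],"turn": [0,0,0]}]}}

```text
time_s: 8.48
eef_pos: [529.6, -157.9, 59.3]
tool_rot: [0.0, 0.696, 0.718, 0.0]
contact_force: [-0.3, 0.1, -3.0]
opening: 0.195
grasp_force: 20.0
```

Near home (58.9 expected), so I release and let it drop the last fraction, then lift away.

>>> {"op": "move_arm", "data": {"deltas": [{"slide": [0,0,-0.5],"turn": [0,0,0]},{"slide": [0,0,-0.5],"turn": [0,0,0]}]}}

```text
time_s: 8.72
eef_pos: [529.7, -157.9, 58.8]
tool_rot: [0.0, 0.696, 0.718, 0.0]
contact_force: [-0.7, -0.4, -2.2]
opening: 0.197
grasp_force: 20.0
```

>>> {"op": "move_arm", "data": {"deltas": [{"slide": [0,0,0],"turn": [0,0,0]},{"slide": [0,0,0],"turn": [0,0,0]},{"slide": [0,0,0],"turn": [0,0,0]}], "claw": 44}}

```text
time_s: 9.1
eef_pos: [529.9, -157.9, 59.0]
tool_rot: [0.0, 0.696, 0.718, 0.0]
contact_force: [-0.1, 0.7, 1.1]
opening: 0.489
grasp_force: 0.0
```

>>> {"op": "move_arm", "data": {"deltas": [{"slide": [0,0,10],"turn": [0,0,0]},{"slide": [0,0,40],"turn": [0,0,0]},{"slide": [0,-30,75],"turn": [0,0,0]},{"slide": [10,-90,90],"turn": [0,0,0]},{"slide": [10,-100,90],"turn": [0,0,0]}]}}

```text
time_s: 9.72
eef_pos: [541.7, -261.7, 152.1]
tool_rot: [0.003, 0.697, 0.717, 0.001]
contact_force: [0.5, -0.0, -1.1]
opening: 0.499
grasp_force: 0.0
```

Run:
```python
from h import *
s=telemetry.sense();print(s['time_s'],s['eef_pos'],s['tool_rot'],s['opening'])
c=cams.calibration("wrist");w=cams.read_camera("wrist")[:,:,::-1].copy();cv2.imwrite("pics/w4.png",w)
np.save("c4.npy",c,allow_pickle=True)
for q in (.2,.3,.4):
    print(q,proj("wrist",[529.2+70*np.cos(-1.1+q+.03),-158.1+70*np.sin(-1.1+q+.03),86.5],c))
a=rectify(w,"wrist",c,545,-175,60,86.5,3);b=rectify(w,"wrist",c,529,-158,45,42,4)
cv2.imwrite("pics/r4.png",np.hstack([a,b]))
```

```text
9.725 [ 541.65071601 -261.70504691  152.13222391] [3.23461022e-03 6.96915497e-01 7.17145710e-01 5.98080591e-04] 0.49886309975558707
0.2 (np.float64(378.6016934156025), np.float64(181.34447176232655))
0.3 (np.float64(388.1461457253804), np.float64(173.14172815439764))
0.4 (np.float64(396.99188965658726), np.float64(163.9401779817133))
```

View pics/r4.png

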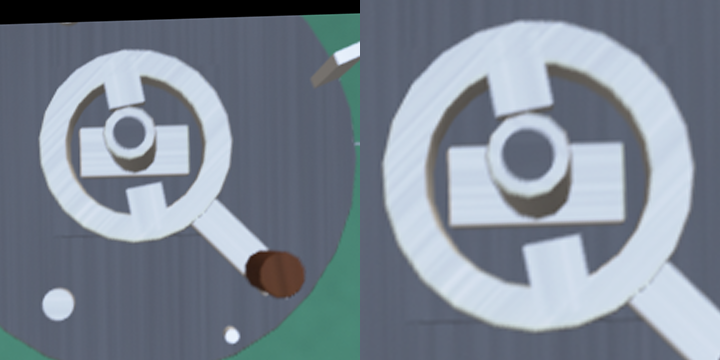

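Die is home: flange at correct scale, stem at the slot centre. Knob top ≈ (579.5,−205.5), lever angle ≈ −0.755 (collar ≈ 0.33). Now pinch the knob.

>>> {"op": "move_arm", "data": {"deltas": [{"slide": [20,25,0],"turn": [0,0,0]},{"slide": [40,52.5,-25],"turn": [0,0,0]},{"slide": [40,52.5,-40],"turn": [0,0,0]},{"slide": [40,52.5,-40],"turn": [0,0,0]},{"slide": [40,52.5,-40],"turn": [0,0,0]}]}}

```text
time_s: 10.4
eef_pos: [579.1, -205.6, 108.9]
tool_rot: [-0.0, 0.696, 0.718, -0.0]
contact_force: [0.2, -0.4, 0.3]
opening: 0.501
grasp_force: 0.0
```

>>> {"op": "move_arm", "data": {"deltas": [{"slide": [0,0,-15],"turn": [0,0,0]},{"slide": [0,0,-32],"turn": [0,0,0]},{"slide": [0,0,-46],"turn": [0,0,0]},{"slide": [0,0,-46],"turn": [0,0,0]}]}}

```text
time_s: 10.9
eef_pos: [577.8, -204.8, 60.3]
tool_rot: [-0.002, 0.696, 0.718, -0.001]
contact_force: [0.0, 0.2, -0.4]
opening: 0.499
grasp_force: 0.0
```

>>> {"op": "move_arm", "data": {"deltas": [{"slide": [0,0,0],"turn": [0,0,0]},{"slide": [0,0,0],"turn": [0,0,0]},{"slide": [0,0,0],"turn": [0,0,0]},{"slide": [0,0,0],"turn": [0,0,0]},{"slide": [0,0,0],"turn": [0,0,0]}], "claw": 10, "force": 15}}

```text
time_s: 11.52
eef_pos: [580.5, -205.8, 63.4]
tool_rot: [0.001, 0.696, 0.718, 0.0]
contact_force: [2.2, -1.6, 0.5]
opening: 0.172
grasp_force: 15.0
```

>>> {"op": "move_arm", "data": {"deltas": [{"slide": [4.6,5.4,0],"turn": [0,0,0]},{"slide": [8.6,11.2,0],"turn": [0,0,0]},{"slide": [11.9,17.4,0],"turn": [0,0,0]},{"slide": [14.7,23.8,0],"turn": [0,0,0]},{"slide": [16.7,30.5,0],"turn": [0,0,0]}]}}

```text
time_s: 12.15
eef_pos: [597.1, -174.7, 63.3]
tool_rot: [0.001, 0.696, 0.718, 0.0]
contact_force: [0.9, -4.3, 4.8]
opening: 0.174
grasp_force: 15.0
```

>>> {"op": "move_arm", "data": {"deltas": [{"slide": [1.4,6.8,0],"turn": [0,0,0]},{"slide": [2.1,13.8,0],"turn": [0,0,0]},{"slide": [2.1,20.8,0],"turn": [0,0,0]},{"slide": [1.4,27.8,0],"turn": [0,0,0]},{"slide": [0,34.6,0],"turn": [0,0,0]}]}}

```text
time_s: 12.78
eef_pos: [599.4, -139.5, 63.4]
tool_rot: [0.002, 0.696, 0.718, 0.002]
contact_force: [10.0, -2.3, -0.3]
opening: 0.173
grasp_force: 15.0
```

>>> {"op": "move_arm", "data": {"deltas": [{"slide": [-1.6,5.4,0],"turn": [0,0,0]},{"slide": [-3.1,9.3,0],"turn": [0,0,0]},{"slide": [-4.2,11.9,0],"turn": [0,0,0]},{"slide": [-4.2,11.9,0],"turn": [0,0,0]},{"slide": [-4.2,11.9,0],"turn": [0,0,0]}]}}

```text
time_s: 13.4
eef_pos: [596.4, -126.3, 63.5]
tool_rot: [0.003, 0.696, 0.718, 0.004]
contact_force: [11.7, 2.2, -2.0]
opening: 0.171
grasp_force: 15.1
```

>>> {"op": "move_arm", "data": {"deltas": [{"slide": [0,0,0],"turn": [0,0,0]},{"slide": [0,0,0],"turn": [0,0,0]},{"slide": [0,0,0],"turn": [0,0,0]}], "claw": 44}}

```text
time_s: 13.78
eef_pos: [590.4, -127.5, 61.4]
tool_rot: [-0.002, 0.696, 0.718, -0.001]
contact_force: [0.6, 0.4, -0.3]
opening: 0.481
grasp_force: 0.0
```

>>> {"op": "move_arm", "data": {"deltas": [{"slide": [0,0,20],"turn": [0,0,0]},{"slide": [0,0,50],"turn": [0,0,0]},{"slide": [-25,-55,85],"turn": [0,0,0]},{"slide": [-50,-110,130],"turn": [0,0,0]},{"slide": [-50,-110,130],"turn": [0,0,0]}]}}

```text
time_s: 14.4
eef_pos: [542.6, -241.2, 197.2]
tool_rot: [0.003, 0.697, 0.717, 0.001]
contact_force: [0.1, -0.7, 0.1]
opening: 0.498
grasp_force: 0.0
```

Run:
```python
from h import *
s=telemetry.sense();print(s['time_s'],s['eef_pos'],s['contact_force'])
c=cams.calibration("wrist");w=cams.read_camera("wrist")[:,:,::-1].copy();cv2.imwrite("pics/w5.png",w)
np.save("c5.npy",c,allow_pickle=True)
a=rectify(w,"wrist",c,565,-140,70,50,4)
b=rectify(w,"wrist",c,565,-140,70,86,2);e=rectify(w,"wrist",c,565,-140,70,36,2)
cv2.imwrite("pics/r5.png",np.hstack([a[:560,:500],np.vstack([b,e])]))
```

```text
14.4 [ 542.63815577 -241.21388103  197.19611219] [ 0.1093726  -0.73278122  0.07548987]
```

View pics/r5.png

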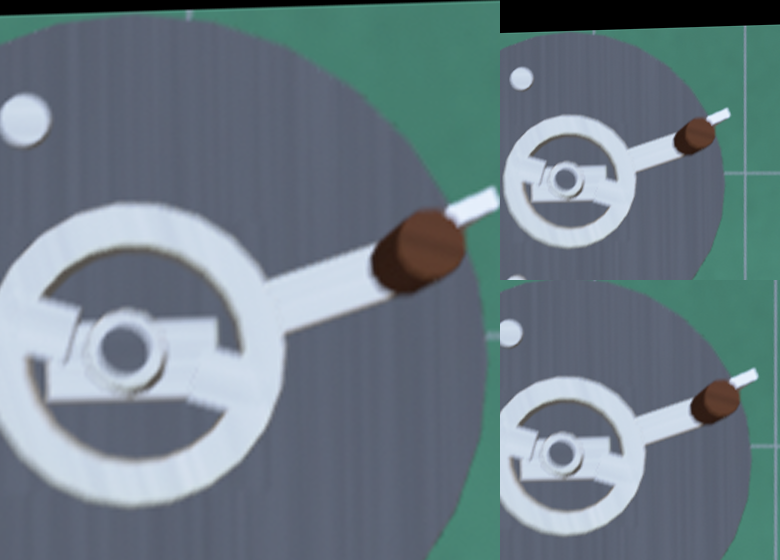

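The die is still home under the claws. The lever is a little short of the plate (≈0.33 against ≈0.41). Checking with numbers.

```bash
cat > lev.py <<'E'
from h import *
def meas(w,c,X=529,Y=-158.2):
    def rel(mask,half,s):
        v,u=np.nonzero(mask);return np.c_[(u+.5)/s-half,half-(v+.5)/s]
    def bright(z):
        a=rectify(w,"wrist",c,X,Y,105,z,4);h=cv2.cvtColor(a,cv2.COLOR_BGR2HSV)
        return rel((h[:,:,2]>150)&(h[:,:,1]<60),105,4)
    p=bright(50.5);ang=np.arctan2(p[:,1],p[:,0]);r=np.hypot(*p.T)
    rg=p[(r>24)&(r<38.5)&(abs(ang-.37)>.5)];
    # ring outer circle centre
    o=[]
    for t in np.linspace(-np.pi,np.pi,72):
        if abs(t-.37)<.5: continue
        q=r[(abs(ang-t)<.03)&(r<45)];
        if len(q): o.append((q.max()*np.cos(t),q.max()*np.sin(t)))
    (cx,cy),(d1,d2),_=cv2.fitEllipse(np.float32(o));print("ring",X+cx,Y+cy,d1,d2)
    C=np.array([cx,cy])
    q=bright(48)-C;t=np.arctan2(q[:,1],q[:,0]);r=np.hypot(*q.T)
    for lo,hi in ((40,46),(46,52),(52,57)):
        s=(r>lo)&(r<hi)&(abs(t-.37)<.35);tt=t[s];print("lever",lo,hi,(tt.min()+tt.max())/2,np.median(tt),s.sum())
    q=bright(55)-C;t=np.arctan2(q[:,1],q[:,0]);r=np.hypot(*q.T)
    for lo,hi in ((84,88),(88,92),(92,96),(96,100)):
        s=(r>lo)&(r<hi)&(abs(t-.41)<.15)
        if s.any(): tt=t[s];print("mark",lo,hi,(tt.min()+tt.max())/2,np.median(tt),np.ptp(tt)*hi,s.sum())
E
python3 - <<'E'
from lev import *
meas(cv2.imread("pics/w5.png"),np.load("c5.npy",allow_pickle=True).item())
E
```

```text
ring 528.4648070335388 -158.60503430366515 75.23942565917969 76.42411041259766
lever 40 46 0.32849017164938954 0.32883553363134965 1386
lever 46 52 0.32926567611150265 0.3289335888964234 1389
lever 52 57 0.3283331459866661 0.3278592509913534 1156
mark 84 88 0.40615559082191044 0.4093693428696057 5.8993353117582785 291
mark 88 92 0.4050842425141099 0.40468279222551184 5.905837704349214 362
mark 92 96 0.40549705871006303 0.40486394255202973 5.926077038798482 361
mark 96 100 0.40675528696508023 0.4074203808632615 5.701504612673397 140
```

>>> {"op": "move_arm", "data": {"deltas": [{"slide": [0,0,0],"turn": [0,0,-10]},{"slide": [0,0,0],"turn": [0,0,-20]},{"slide": [15,30,0],"turn": [0,0,-30]},{"slide": [35,70,-20],"turn": [0,0,-40]},{"slide": [51,107.8,-50],"turn": [0,0,-50]}]}}

```text
time_s: 15.08
eef_pos: [594.2, -128.3, 142.5]
tool_rot: [0.0, 0.935, 0.354, 0.001]
contact_force: [-0.1, -0.6, -0.1]
opening: 0.498
grasp_force: 0.0
```

>>> {"op": "move_arm", "data": {"deltas": [{"slide": [0,0,0],"turn": [0,0,-10]},{"slide": [0,0,-20],"turn": [0,0,-18]},{"slide": [0,0,-35],"turn": [0,0,-18]},{"slide": [0,0,-35],"turn": [0,0,-18]},{"slide": [0,0,-35],"turn": [0,0,-18]}]}}

```text
time_s: 15.7
eef_pos: [593.1, -130.4, 107.8]
tool_rot: [-0.0, 0.978, 0.207, -0.0]
contact_force: [-0.0, -0.3, -0.5]
opening: 0.502
grasp_force: 0.0
```

>>> {"op": "move_arm", "data": {"deltas": [{"slide": [0,0,-15],"turn": [0,0,0]},{"slide": [0,0,-32],"turn": [0,0,0]},{"slide": [0,0,-46],"turn": [0,0,0]},{"slide": [0,0,-46],"turn": [0,0,0]}]}}

```text
time_s: 16.2
eef_pos: [591.3, -130.2, 59.3]
tool_rot: [-0.001, 0.979, 0.206, -0.002]
contact_force: [-1.1, -0.1, 0.3]
opening: 0.502
grasp_force: 0.0
```

>>> {"op": "move_arm", "data": {"deltas": [{"slide": [0,0,0],"turn": [0,0,0]},{"slide": [0,0,0],"turn": [0,0,0]},{"slide": [0,0,0],"turn": [0,0,0]},{"slide": [0,0,0],"turn": [0,0,0]},{"slide": [0,0,0],"turn": [0,0,0]}], "claw": 10, "force": 15}}

```text
time_s: 16.82
eef_pos: [594.2, -130.9, 62.6]
tool_rot: [0.001, 0.979, 0.206, 0.001]
contact_force: [3.0, -1.7, 1.1]
opening: 0.175
grasp_force: 15.0
```

>>> {"op": "move_arm", "data": {"deltas": [{"slide": [0,0,0],"turn": [0,0,0]},{"slide": [0,0,0],"turn": [0,0,0]},{"slide": [0,0,0],"turn": [0,0,0]}]}}

```text
time_s: 17.2
eef_pos: [594.1, -130.7, 62.5]
tool_rot: [0.0, 0.979, 0.206, 0.001]
contact_force: [5.8, -2.1, 3.3]
opening: 0.175
grasp_force: 15.0
```

>>> {"op": "move_arm", "data": {"deltas": [{"slide": [0,0,0],"turn": [0,0,0]},{"slide": [0,0,0],"turn": [0,0,0]},{"slide": [0,0,0],"turn": [0,0,0]}], "claw": 44}}

```text
time_s: 17.58
eef_pos: [591.6, -130.1, 60.6]
tool_rot: [-0.001, 0.979, 0.206, -0.001]
contact_force: [1.0, 0.9, 0.5]
opening: 0.489
grasp_force: 0.0
```

>>> {"op": "move_arm", "data": {"deltas": [{"slide": [0,0,20],"turn": [0,0,0]},{"slide": [0,0,50],"turn": [0,0,10]},{"slide": [-25,-55,85],"turn": [0,0,20]},{"slide": [-50,-110,130],"turn": [0,0,30]},{"slide": [-50,-110,130],"turn": [0,0,40]}]}}

```text
time_s: 18.2
eef_pos: [543.7, -243.7, 196.8]
tool_rot: [0.003, 0.848, 0.53, 0.001]
contact_force: [0.3, -0.6, 0.2]
opening: 0.502
grasp_force: 0.0
```

>>> {"op": "move_arm", "data": {"deltas": [{"slide": [0,0,0],"turn": [0,0,10]},{"slide": [0,0,0],"turn": [0,0,20]},{"slide": [0,0,0],"turn": [0,0,28]},{"slide": [0,0,0],"turn": [0,0,28]},{"slide": [0,0,0],"turn": [0,0,28]}]}}

```text
time_s: 18.82
eef_pos: [543.2, -240.6, 192.5]
tool_rot: [0.0, 0.697, 0.717, 0.0]
contact_force: [0.2, -0.1, 0.4]
opening: 0.503
grasp_force: 0.0
```

Run:
```python
from lev import *
s=telemetry.sense();print(s['time_s'],s['eef_pos'],s['contact_force'])
c=cams.calibration("wrist");w=cams.read_camera("wrist")[:,:,::-1].copy();cv2.imwrite("pics/w6.png",w)
meas(w,c)
# die stem top hole (dark disc) at z=86
a=rectify(w,"wrist",c,529,-158.2,12,86,20);g=cv2.GaussianBlur(cv2.cvtColor(a,cv2.COLOR_BGR2GRAY),(0,0),3)
m=cv2.inRange(g,0,140);n,l,st,ce=cv2.connectedComponentsWithStats(m);
for i in range(1,n):
    if 10000<st[i,4]: print("stem",529-12+ce[i,0]/20,-158.2+12-ce[i,1]/20,st[i])
```

```text
18.825 [ 543.19199442 -240.56755361  192.5008749 ] [ 0.17431473 -0.14169332  0.38854926]
ring 529.2408933639526 -157.73124809265136 75.03510284423828 75.27784729003906
lever 40 46 0.4101857348305901 0.4111640402338489 1362
lever 46 52 0.4101691940538471 0.40993232254687717 1355
lever 52 57 0.41089497537299724 0.4100415447629402 1128
mark 84 88 0.4035266073272826 0.39853347716259435 5.571247719726873 176
mark 88 92 0.40496443383387837 0.40426063767616527 5.625966499272959 342
mark 92 96 0.4044664546147597 0.4049848749718089 5.757774788906618 342
mark 96 100 0.4045901911459744 0.40515313906817463 5.487751981986771 89
stem 528.985336146825 -148.92498871331827 [    0     0   480   133 50945]
stem 528.2977767682218 -158.72710894687526 [  121   145   211   214 35219]
```

The lever is at 0.410 and the mark at 0.405. The stem is at the slot centre, the robot is clear and everything is still, so I hand in.

```bash
python3 -c "
from cell import ctrl;print(ctrl.job_done())"
```

```text
the job is handed in; nothing more can be done
None
```

The job is handed in: by my last camera check the eared die stands home in the holder's slot, the collar lever is within about 0.01 rad of the locked mark, and the gripper is clear; no verdict was returned.

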